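# Fit the keyed lap plate on the flat lap's spindle

## Task

Fit the lap plate that has a keyway onto the spindle of the flat lap machine: turn it so that its keyway lines up with the key on the spindle, and let it go fully home, flat on the flange. Leave the other lap plate, the one with the plain round bore, lying where it is.

Things in the scene. Friction and masses are not known exactly. Their poses are not given: they have to be found in the camera images.
- keyed_plate: Metal lap plate, 0.3-0.5 kg, flat on the bench: dark disc 120 mm across, 8 mm thick; on it a rectangular hub, 68 mm along x, 48 mm along y (grip its two flats across y), from 8 to 40 mm above the underside. A 28 mm round bore goes right through; a keyway slot 22 mm wide runs from it along +x only, out through the hub's end and to 40 mm from the axis in the disc. Origin: bore axis, underside; z up.
- spindle: Fixed steel spindle, does not turn: flange 84 mm across; on it a tapered round shaft, 25 mm thick up to 8 mm, 12 mm at 44 mm, tip at 50 mm above the flange; one key, a rib 10 mm wide, 24 mm high, bevelled on top, stands out along +x to 30 mm from the axis. Origin: shaft axis, flange top; z up. With the keyway within 11 degrees of the key a released plate drops home; else it rests on the key.
- machine: Fixed grey flat lap machine, 270 mm along x, 260 mm along y, top 58 mm above the bench. The spindle stands in the shallow black pan on it, 20 mm towards +x from the middle; the pan is 204 mm across, its rim 2 mm above the flange, the flange 70 mm above the bench. Origin: centre of the underside; z up.
- plain_plate: The other metal lap plate, lying near the first: same disc and height, but a round hub 52 mm across and a plain 28 mm round bore with no keyway; it does not fit this spindle. Origin: its axis, underside; z up.
Mind the look-alikes: they are no part of the job. Leave any red or turquoise look-alike of the keyed_plate alone.

How it is judged:
By the outcome, as a careful person would: the job done as asked, in the order asked, and still so for the second after the job is handed in, with the robot touching nothing.
It also fails if it takes over 38 s, if anything falls off the work surface, if the arm or the gripper's body presses on something with over 40 N, if the wrist force passes 120 N, or if a joint passes its speed limit or range.

## Robot

A 6-joint arm with a two-finger parallel gripper is mounted at the origin on the work surface. World frame = base frame: x ahead of the robot, y to its left, z up, the work surface at z = 0. Lengths are in m, angles in degrees, forces in N, time in s.
With the tool pointing down it reaches from about 0.4 to 0.825 m from the base axis. Payload 7 kg.
Tool frame: the origin (TCP) lies on the centre line of the jaws, within the pads' length; the fingertips stand 19 mm ahead of it and the grasp point (between the pads) is the TCP; z points along the fingers, y is the line along which they close (so a half turn about z gives the same grasp; the last joint's range is limited). The gripper opens to 88 mm and grips with 3 to 60 N. Pads are 19 mm wide; open, the fingers measure 130 mm over their backs; the gripper's body (78 mm by 193 mm) begins 47 mm behind the grasp point.
Start: joints at [-51.962, 20.546, 0.682, 0, -70.136, -16.507], TCP at [0.248, -0.628, 0.246] pointing down, gripper open.
Joint ranges: [-176.03, 176.03], [-82.01, 121.73], [-58.28, 71.71], [-173.87, 95.51], [-174.79, -0.11], [-173.66, 173.66]. Speed limits (degrees/s): [136.94, 136.94, 172.46, 180, 180, 180].

## Interface

Orientations are given as [roll, pitch, yaw] about the fixed x, y, z axes, in that order (R = Rz(yaw) Ry(pitch) Rx(roll)).
In Python, from plant import get_state, capture, close_job gives the robot as it stands.
- The arm moves only by the tool apply_moves, never from a script. Its argument "targets" is a list of rows, each a list of 7 numbers: the opening, from 0 (shut) to 1 (fully open), then the shift along the tool's x, y, z normalised to -1 to 1, where 1 is 1000 mm, then the turn, a rotation vector about the tool's x, y, z normalised to -1 to 1, where 1 is 90 degrees. In form: [[claw, tx, ty, tz, ax, ay, az], ...]. A call has 1 to 20 rows; each row shifts and turns the commanded pose from where the row before left it, along the tool's axes as they then stand; what a row does not reach is not made up. A row lasts 1/12 s, in which the tool goes at most 41.7 mm and 7.16 degrees, less where a joint would pass 70% of its speed; a pose out of reach is approached as far as the arm can. A call with a number of a shift or a turn outside -1 to 1 is refused whole. A call with a gripper value outside its range is refused whole. The fingers move at their own pace and stop on an object; "newtons" is the grip in N (left out, the last holds). Time passes only in rows, so rows that do not move let the fingers close. It gives the time, the measured TCP pose, the force, the opening and the grip force at its end, in the units of the state.
- get_state(): the state, without advancing time (a new reading comes with each control period).
- capture(name): name is "scene" or "top"; returns a dict with "frame" (420x560x3 uint8, red, green, blue), "range_z" (420x560 float32, m along the optical axis (not along the pixel's ray), 0 where there is no reading), "camera_matrix" (3x3 intrinsics, pixels), "k1" (the pictures are not rectified: a ray, as slopes to the right and down, at radius r is drawn at 1 + k1 r^2 times it, then the intrinsics apply), "T" (4x4, takes a point from camera to world coordinates). Camera axes: x right, y down, z forward; pixel columns grow to the right and rows downward; lengths in m; the calibration is good to about 2 mm. A picture is of the moment at which its call begins.
- close_job(): hands the job in; it is judged then, once.
The state is a dict: "time_s": time; "joints": joint angles; "qd": joint speeds; "joint_torque": joint torques, N m; "tcp_pos": TCP position; "eef_rot": TCP orientation; "contact_force": force on the tool from outside, world axes, zero at the start; "moment": the same for the moment, N m; "gripper_width": finger opening in m; "gripper_force": force on a finger pad.
Only numpy, scipy, OpenCV 4.12 (cv2) and the standard library are available. Lean on these libraries where they do the work, as an engineer would, in place of code of your own. Each camera call takes 0.05 s, during which the arm holds its last target. There are 200 camera calls.

## Working session

There is one attempt and no reset: what is moved stays moved. The work goes in short steps, Python scripts to look and compute and a tool call to move; the robot and the scene stay as the last step left them, time stands still between calls to the robot, and variables do not carry over. Pictures are saved under pics/ and viewed, at most 10 in all, crops included, and the job is handed in when it is done.

Besides the shell and the picture viewer there is one more tool, called after "Call:" as name(argument=value, ...) on one line, values as JSON. apply_moves: Moves the arm, as the interface text tells. Scaled input: -1 to 1 covers 1000 mm each way for a shift and 90 degrees each way for a turn. Its arguments: {"type":"object","properties":{"targets":{"type":"array","items":{"type":"array","items":{"type":"number"}}},"newtons":{"type":"number"}},"required":["targets"]}

```bash
mkdir -p pics; cat > h.py <<'E'
import numpy as np,cv2
from plant import get_state,capture,close_job
def grab(n):
    c=capture(n); np.savez(f'{n}.npz',**c); return c
def load(n): return dict(np.load(f'{n}.npz'))
def rays(c,uv):
    uv=np.asarray(uv,float).reshape(-1,2);K=c['camera_matrix'];k=float(c['k1'])
    d=np.c_[(uv[:,0]-K[0,2])/K[0,0],(uv[:,1]-K[1,2])/K[1,1]]; s=d.copy()
    for _ in range(20): s=d/(1+k*(s**2).sum(1,keepdims=True))
    return np.c_[s,np.ones(len(s))]
def plane(c,uv,z):
    T=c['T'];w=rays(c,uv)@T[:3,:3].T;o=T[:3,3]
    return o+w*((z-o[2])/w[:,2])[:,None]
def depthpt(c,uv):
    uv=np.asarray(uv).reshape(-1,2);z=c['range_z'][uv[:,1].astype(int),uv[:,0].astype(int)]
    return (rays(c,uv)*z[:,None])@c['T'][:3,:3].T+c['T'][:3,3]
E
python3 - <<'E'
from h import *
a=grab('scene');b=grab('top')
cv2.imwrite('pics/s.png',a['frame'][:,:,::-1]);cv2.imwrite('pics/t.png',b['frame'][:,:,::-1])
for c in(a,b): print(c['camera_matrix'],c['k1'],c['T'].round(3))
print(get_state())
E
```

```text
[[399.17080619   0.         278.33781925]
 [  0.         399.17080619 204.46755716]
 [  0.           0.           1.        ]] -0.0414924276875281 [[ 0.482  0.599 -0.639  0.99 ]
 [ 0.876 -0.311  0.369 -0.224]
 [ 0.022 -0.738 -0.675  0.596]
 [ 0.     0.     0.     1.   ]]
[[530.90457936   0.         282.13978591]
 [  0.         530.90457936 212.29361676]
 [  0.           0.           1.        ]] -0.14290995777590046 [[ 5.000e-03 -9.970e-01  7.400e-02  4.240e-01]
 [-1.000e+00 -5.000e-03  1.000e-03  7.800e-02]
 [-1.000e-03 -7.400e-02 -9.970e-01  1.123e+00]
 [ 0.000e+00  0.000e+00  0.000e+00  1.000e+00]]
{'time_s': 0.1, 'joints': array([-5.19622607e+01,  2.05882617e+01,  6.39857308e-01, -1.74489316e-02,
       -7.01386927e+01, -1.65057283e+01]), 'qd': array([-0.03595478, -0.07728407,  0.20630543,  0.11425967, -0.09377361,
       -0.01662102]), 'joint_torque': array([-1.52336746e-03, -5.84163880e+01,  2.93749166e+01,  7.01550096e+00,
        1.01061471e-02, -5.53364100e-05]), 'tcp_pos': array([ 0.24754593, -0.6275201 ,  0.24471312]), 'eef_rot': array([ 1.79911831e+02, -9.01939815e-03, -1.58473923e+02]), 'contact_force': array([-0.6172472 , -0.01872999, -0.168382  ]), 'moment': array([-0.02686784, -0.01186511, -0.03190053]), 'gripper_force': 0.0, 'gripper_width': 0.08745095725968423}
```

View pics/s.png

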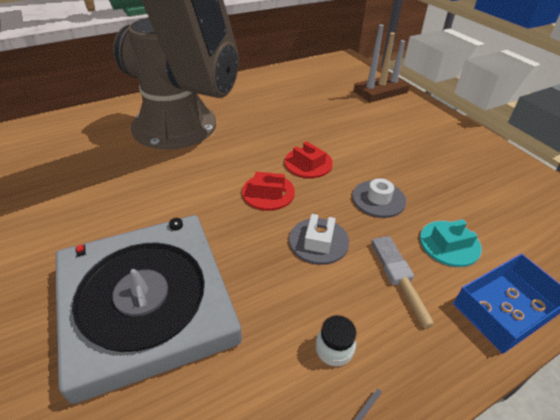

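View pics/t.png

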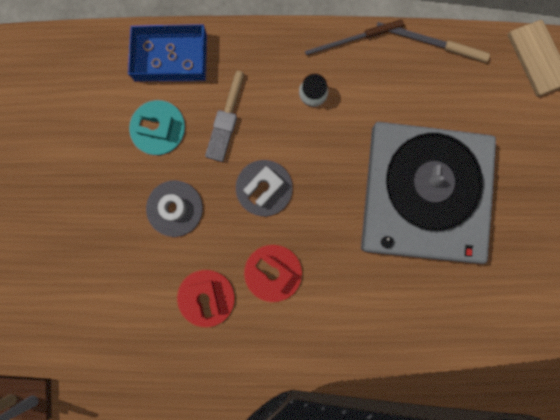

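The scene view shows the dark disc with the white slotted hub at (319,238), and the dark disc with a round hub at (380,195). The machine spindle is at (138,290).

Candidates in the top view are:
- dark disc with white slotted hub (264,188)
- dark disc with round hub (174,208)
- turquoise (157,127)
- red (273,273) and (206,298)

The dark slotted one at (264,188) fits: it is metal-coloured and has a keyway. I'll confirm it in a crop.

```bash
python3 - <<'E'
from h import *
a=load('scene');b=load('top')
f=lambda c,x,y,w:cv2.resize(c['frame'][y-w:y+w,x-w:x+w,::-1],(395,395),interpolation=cv2.INTER_CUBIC)
cv2.imwrite('pics/c1.png',np.hstack([f(b,264,188,36),f(b,436,180,36)]))
cv2.imwrite('pics/c2.png',np.hstack([f(a,319,238,36),f(a,138,290,40)]))
E
```

```text
(no output)
```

View pics/c1.png

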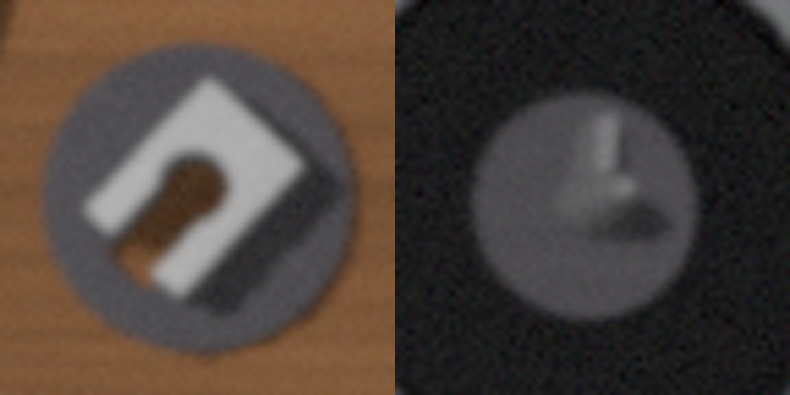

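View pics/c2.png

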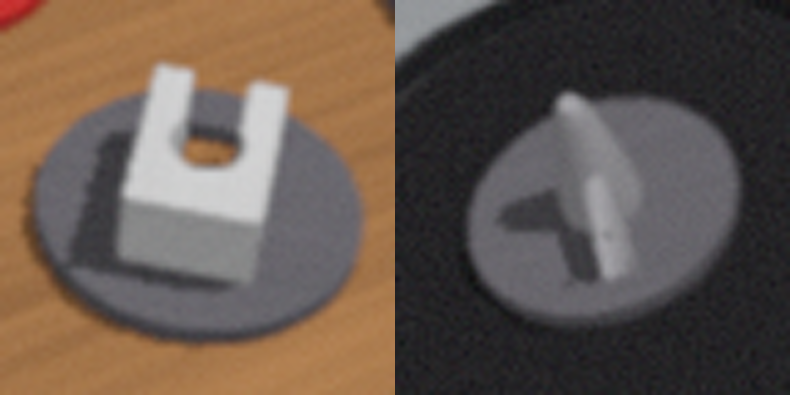

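The left crops confirm a dark disc with a white rectangular hub and a keyway opening to the lower left in the top view, so this is the keyed plate. On the right, the key runs towards the top of the top view, from about crop (605,185) to (610,115), with the flange centred at (585,205).

```bash
cat > m.py <<'E'
from h import *
def tri(a,ua,b,ub):
    A=np.zeros((3,3));r=np.zeros(3);ps=[]
    for c,u in((a,ua),(b,ub)):
        d=(rays(c,[u])@c['T'][:3,:3].T)[0];d/=np.linalg.norm(d);P=np.eye(3)-np.outer(d,d);A+=P;r+=P@c['T'][:3,3]
    return np.linalg.solve(A,r)
def big(m,pt):
    n,l,s,ce=cv2.connectedComponentsWithStats(m.astype(np.uint8),connectivity=4)
    k=min((i for i in range(1,n) if s[i,4]>150),key=lambda i:np.hypot(*(ce[i]-pt)))
    return (l==k).astype(np.uint8)
def cont(m): return max(cv2.findContours(m,cv2.RETR_EXTERNAL,cv2.CHAIN_APPROX_NONE)[0],key=cv2.contourArea)
def circ(P):
    A=np.c_[2*P[:,:2],np.ones(len(P))];s=np.linalg.lstsq(A,(P[:,:2]**2).sum(1),rcond=None)[0]
    return s[:2],np.sqrt(s[2]+s[:2]@s[:2])
E
python3 - <<'E'
from m import *
a=load('scene');b=load('top')
for n,c,p,q in(('scene',a,(319,238),(138,292)),('top',b,(264,188),(434,181))):
    f=c['frame'].astype(int);g=f.mean(2);sat=f.max(2)-f.min(2)
    print(n,'white',[int(g[p[1]+j,p[0]+i]) for i,j in((-8,8),(8,8),(0,-12),(-25,5))],'sat',[int(sat[p[1]+j,p[0]+i]) for i,j in((-8,8),(-25,5),(-45,0))],'fl',[int(g[q[1]+j,q[0]+i]) for i,j in((-12,8),(12,8),(0,30),(-35,0))])
    # hub top
    m=big((g>150)&(sat<40),p) if n=='top' else big((g>160)&(sat<40),p)
    h=cont(m);print('area',m.sum())
    P=plane(c,h[:,0],.04);r=cv2.minAreaRect((P[:,:2]*1000).astype(np.float32));print('hub rect',r, cv2.boxPoints(r).round(1).tolist(),'imgbox',cv2.boxPoints(cv2.minAreaRect(h)).round(1).tolist())
    # disc
    yy,xx=np.mgrid[:420,:560]
    m=(sat<22)&(np.hypot(xx-p[0],yy-p[1])<45)
    if n=='scene': pass
    h2=cv2.convexHull(cont(big(m,p)));P=plane(c,h2[:,0],.008);print('disc',circ(P))
    # flange
    m=cv2.morphologyEx(((g>45)&(np.hypot(xx-q[0],yy-q[1])<36)).astype(np.uint8),cv2.MORPH_OPEN,np.ones((3,3)))
    h3=cv2.convexHull(cont(m));
    for z in(.06,.07,.08):print('flange',z,circ(plane(c,h3[:,0],z)))
    d=depthpt(c,[q,p,(p[0]-25,p[1]+3)]);print('depth',d.round(4).tolist())
E
```

```text
scene white [137, 136, 66, 105] sat [0, 5, 90] fl [105, 103, 40, 37]
area 460
hub rect ((557.9974975585938, 121.07695007324219), (49.44822311401367, 69.90753173828125), 47.43928146362305) [[515.5, 126.5], [567.0, 79.19999694824219], [600.5, 115.5999984741211], [549.0, 162.89999389648438]] imgbox [[305.29998779296875, 237.6999969482422], [310.29998779296875, 212.6999969482422], [335.29998779296875, 217.6999969482422], [330.29998779296875, 242.6999969482422]]
disc (array([0.55661866, 0.12170185]), np.float64(0.06289093229073908))
flange 0.06 (array([ 0.55826515, -0.2267027 ]), np.float64(0.04573120081651651))
flange 0.07 (array([ 0.56630806, -0.22665022]), np.float64(0.04487870319560943))
flange 0.08 (array([ 0.57435096, -0.22659773]), np.float64(0.04402620557470035))
depth [[0.5876, -0.23, 0.0948], [0.5813, 0.1027, 0.041], [0.5409, 0.0733, 0.0082]]
top white [51, 56, 174, 83] sat [44, 4, 66] fl [76, 73, 31, 26]
area 445
hub rect ((559.1695556640625, 119.5645980834961), (45.323333740234375, 66.8744888305664), 45.60332489013672) [[519.4000244140625, 126.80000305175781], [567.2000122070312, 80.0], [598.9000244140625, 112.4000015258789], [551.0999755859375, 159.1999969482422]] imgbox [[243.5, 189.5], [266.5, 166.5], [282.0, 182.0], [259.0, 205.0]]
disc (array([0.55926259, 0.11863582]), np.float64(0.059120790389773595))
flange 0.06 (array([ 0.56856282, -0.23087989]), np.float64(0.043040263917979805))
flange 0.07 (array([ 0.56720379, -0.22797204]), np.float64(0.04263553590624268))
flange 0.08 (array([ 0.56584476, -0.22506419]), np.float64(0.04223080789450796))
depth [[0.5643, -0.2213, 0.0914], [0.5598, 0.1186, -0.0048], [0.5518, 0.1711, 0.0068]]
```

```bash
python3 - <<'E'
from m import *
a=load('scene');b=load('top');S=np.array([.567,-.2275])
def sh(n,p): d=p[:2]-S;print(n,p.round(4),'r',np.hypot(*d).round(4),'ang',np.degrees(np.arctan2(d[1],d[0])).round(1))
for n,u in(('top end',(439.2,165)),('top in',(438.3,175))): sh(n,plane(b,[u],.093)[0])
for z in (.07,.093): sh('scene foot',plane(a,[(142.5,304.7)],z)[0])
sh('tri end', tri(a,(139.5,286.5),b,(438.3,175)))
# depth: points near the spindle above flange
for n,c,q in(('scene',a,(138,292)),('top',b,(436,178))):
    yy,xx=np.mgrid[q[1]-32:q[1]+32,q[0]-32:q[0]+32];D=depthpt(c,np.c_[xx.ravel(),yy.ravel()])
    d=D[:,:2]-S;r=np.hypot(*d.T);k=(D[:,2]>.08)&(D[:,2]<.1)&(r>.016)&(r<.034)
    v=d[k].mean(0);print(n,k.sum(),'key ang',np.degrees(np.arctan2(v[1],v[0])))
# machine edges
for n,c in(('top',b),('scene',a)):
    f=c['frame'].astype(int);sat=f.max(2)-f.min(2);g=f.mean(2)
    m=cv2.morphologyEx(((sat<25)&(g>60)).astype(np.uint8),cv2.MORPH_OPEN,np.ones((3,3)))
    m=big(m, (436,190) if n=='top' else (145,300))
    h=cv2.convexHull(cont(m));P=plane(c,h[:,0],.058)[:,:2]*1000
    r=cv2.minAreaRect(P.astype(np.float32));print(n,r)
# plate slot centre line, top view: bore/slot hole direction
f=b['frame'].astype(int);sat=f.max(2)-f.min(2)
print('plate tri hub corners')
A=[(305.3,237.7),(310.3,212.7),(335.3,217.7),(330.3,242.7)]
E
```

```text
top end [ 0.5963 -0.2322  0.093 ] r 0.0297 ang -9.1
top in [ 0.5762 -0.2298  0.093 ] r 0.0095 ang -14.3
scene foot [ 0.594  -0.2302  0.07  ] r 0.0272 ang -5.6
scene foot [ 0.6113 -0.2299  0.093 ] r 0.0444 ang -3.1
tri end [ 0.5767 -0.2274  0.0936] r 0.0097 ang 0.4
scene 87 key ang -1.4185954834166814
top 38 key ang -1.4248930278432628
top ((568.0426025390625, -232.19976806640625), (80.55509948730469, 82.22248077392578), 0.3684646189212799)
scene ((556.8046264648438, -226.53541564941406), (87.63456726074219, 88.07794189453125), 57.79560470581055)
plate tri hub corners
```

```bash
python3 - <<'E'
from m import *
a=load('scene');b=load('top')
for n,c,s in(('top',b,(372,245)),('scene',a,(75,340))):
    f=c['frame'].astype(int);sat=f.max(2)-f.min(2);g=f.mean(2)
    m=cv2.morphologyEx(((sat<30)&(g>70)).astype(np.uint8),cv2.MORPH_OPEN,np.ones((3,3)))
    n_,l=cv2.connectedComponents(m,connectivity=4);yy,xx=np.mgrid[:420,:560]
    k=np.bincount(l[s[1]-4:s[1]+5,s[0]-4:s[0]+5].ravel()).argmax();h=cont((l==k).astype(np.uint8))
    P=plane(c,cv2.convexHull(h)[:,0],.058)[:,:2]*1000
    r=cv2.minAreaRect(P.astype(np.float32));print(n,k,int((l==k).sum()),r)
# hub corners: box corners in two views matched by world proximity
def corners(c,p,t):
    f=c['frame'].astype(int);g=f.mean(2);sat=f.max(2)-f.min(2);h=cont(big((g>t)&(sat<40),p))
    P=(plane(c,h[:,0],.04)[:,:2]*1000).astype(np.float32);bx=cv2.boxPoints(cv2.minAreaRect(P))/1000
    w=np.c_[bx,np.full(4,.04)];T=np.linalg.inv(c['T']);q=w@T[:3,:3].T+T[:3,3];s=q[:,:2]/q[:,2:]
    s=s*(1+float(c['k1'])*(s**2).sum(1,keepdims=True));K=c['camera_matrix'];return bx,s*[K[0,0],K[1,1]]+K[:2,2]
ba,ua=corners(a,(319,238),160);bb,ub=corners(b,(264,188),150)
R=[]
for i in range(4):
    j=np.argmin(np.hypot(*(bb-ba[i]).T));R.append(tri(a,ua[i],b,ub[j]))
R=np.array(R);print(R.round(4),R.mean(0))
fa,fb=None,None
# spindle key: edge tops via depth PCA, both views merged
S=np.array([.567,-.2275]);V=[]
for c,q in((a,(138,292)),(b,(436,178))):
    yy,xx=np.mgrid[q[1]-32:q[1]+32,q[0]-32:q[0]+32];D=depthpt(c,np.c_[xx.ravel(),yy.ravel()])
    d=D[:,:2]-S;k=(D[:,2]>.105)&(D[:,2]<.122)&(np.hypot(*d.T)<.03);print('shaft top',k.sum(),D[k].mean(0).round(4))
    k=(D[:,2]>.086)&(D[:,2]<.1)&(d[:,0]>.008)&(np.hypot(*d.T)<.035)
    l=cv2.fitLine(d[k].astype(np.float32),cv2.DIST_HUBER,0,.01,.01).ravel();print('keyline',k.sum(),np.degrees(np.arctan2(l[1],l[0])),l[2:])
E
```

```text
top 12 8539 ((546.5354614257812, -222.35609436035156), (263.7993469238281, 268.1860656738281), 84.21464538574219)
scene 22 13650 ((560.3016357421875, -226.26644897460938), (256.7601013183594, 289.53656005859375), 84.22356414794922)
[[0.5186 0.1257 0.0429]
 [0.567  0.0797 0.0398]
 [0.5999 0.1138 0.0404]
 [0.5513 0.1597 0.0434]] [0.55918623 0.11970967 0.04163951]
shaft top 90 [ 0.5695 -0.2269  0.1129]
keyline 95 -6.5159473 [ 0.01977053 -0.00031423]
shaft top 44 [ 0.5665 -0.226   0.1142]
keyline 47 -10.051412 [ 0.02093899 -0.0008432 ]
```

Measured, with both views agreeing on the heights (hub top about 0.041, flange 0.070):
- **Plate:** (0.559, 0.120), yaw 136.5°
- **Spindle:** (0.567, -0.227), key yaw about -6°

First I travel, then turn to tool yaw -43.5°.

Call:
apply_moves(targets=[[1, -0.0282, 0.0291, 0, 0, 0, 0], [1, -0.0282, 0.0291, 0, 0, 0, 0], [1, -0.0282, 0.0291, 0, 0, 0, 0], [1, -0.0282, 0.0291, 0, 0, 0, 0], [1, -0.0282, 0.0291, 0, 0, 0, 0], [1, -0.0282, 0.0291, 0, 0, 0, 0], [1, -0.0282, 0.0291, 0, 0, 0, 0], [1, -0.0282, 0.0291, 0, 0, 0, 0], [1, -0.0282, 0.0291, 0, 0, 0, 0], [1, -0.0282, 0.0291, 0, 0, 0, 0], [1, -0.0282, 0.0291, 0, 0, 0, 0], [1, -0.0282, 0.0291, 0, 0, 0, 0], [1, -0.0282, 0.0291, 0, 0, 0, 0], [1, -0.0282, 0.0291, 0, 0, 0, 0], [1, -0.0282, 0.0291, 0, 0, 0, 0], [1, -0.0282, 0.0291, 0, 0, 0, 0], [1, -0.0282, 0.0291, 0, 0, 0, 0], [1, -0.0282, 0.0291, 0, 0, 0, 0], [1, -0.0282, 0.0291, 0, 0, 0, 0], [1, -0.0282, 0.0291, 0, 0, 0, 0]])

```text
time_s: 1.77
tcp_pos: [0.5589, 0.1225, 0.2454]
eef_rot: [180.0, -0.0, -158.5]
contact_force: [0.4, 0.4, 0.5]
gripper_width: 0.0878
gripper_force: 0.0
```

Call:
apply_moves(targets=[[1, 0, 0, 0, 0, 0, -0.0752], [1, 0, 0, 0, 0, 0, -0.0752], [1, 0, 0, 0, 0, 0, -0.0752], [1, 0, 0, 0, 0, 0, -0.0752], [1, 0, 0, 0, 0, 0, -0.0752], [1, 0, 0, 0, 0, 0, -0.0752], [1, 0, 0, 0, 0, 0, -0.0752], [1, 0, 0, 0, 0, 0, -0.0752], [1, 0, 0, 0, 0, 0, -0.0752], [1, 0, 0, 0, 0, 0, -0.0752], [1, 0, 0, 0, 0, 0, -0.0752], [1, 0, 0, 0, 0, 0, -0.0752], [1, 0, 0, 0, 0, 0, -0.0752], [1, 0, 0, 0, 0, 0, -0.0752], [1, 0, 0, 0, 0, 0, -0.0752], [1, 0, 0, 0, 0, 0, -0.0752], [1, 0, 0, 0, 0, 0, -0.0752], [1, 0, 0, 0, 0, 0, 0], [1, 0, 0, 0, 0, 0, 0]])

```text
time_s: 3.35
tcp_pos: [0.5586, 0.1205, 0.2453]
eef_rot: [180.0, 0.0, -43.6]
contact_force: [-0.1, 0.1, -0.1]
gripper_width: 0.0879
gripper_force: 0.0
```

Call:
apply_moves(targets=[[1, 0, 0, 0.03, 0, 0, 0], [1, 0, 0, 0.03, 0, 0, 0], [1, 0, 0, 0.03, 0, 0, 0], [1, 0, 0, 0.03, 0, 0, 0], [1, 0, 0, 0.03, 0, 0, 0], [1, 0, 0, 0.02, 0, 0, 0], [1, 0, 0, 0.015, 0, 0, 0], [1, 0, 0, 0.01, 0, 0, 0], [1, 0, 0, 0.01, 0, 0, 0], [1, 0, 0, 0.006, 0, 0, 0], [1, 0, 0, 0, 0, 0, 0], [1, 0, 0, 0, 0, 0, 0]])

```text
time_s: 4.35
tcp_pos: [0.559, 0.1206, 0.0349]
eef_rot: [-180.0, -0.0, -43.4]
contact_force: [0.4, 0.2, 0.3]
gripper_width: 0.0876
gripper_force: 0.0
```

Call:
apply_moves(targets=[[0, 0, 0, 0, 0, 0, 0], [0, 0, 0, 0, 0, 0, 0], [0, 0, 0, 0, 0, 0, 0], [0, 0, 0, 0, 0, 0, 0], [0, 0, 0, 0, 0, 0, 0], [0, 0, 0, 0, 0, 0, 0], [0, 0, 0, 0, 0, 0, 0], [0, 0, 0, 0, 0, 0, 0]], newtons=35)

```text
time_s: 5.02
tcp_pos: [0.5587, 0.1204, 0.0346]
eef_rot: [180.0, -0.0, -43.4]
contact_force: [-0.6, -1.4, 2.1]
gripper_width: 0.0478
gripper_force: 34.9
```

Call:
apply_moves(targets=[[0, 0, 0, -0.01, 0, 0, 0], [0, 0, 0, -0.02, 0, 0, 0], [0, 0, 0, -0.03, 0, 0, 0], [0, 0, 0, -0.03, 0, 0, 0], [0, 0, 0, -0.03, 0, 0, 0], [0, 0, 0, -0.02, 0, 0, 0], [0, 0, 0, -0.02, 0, 0, 0], [0, 0, 0, 0, 0, 0, 0]])

```text
time_s: 5.68
tcp_pos: [0.5603, 0.1211, 0.1991]
eef_rot: [-179.7, -0.1, -43.4]
contact_force: [1.9, -0.6, -4.2]
gripper_width: 0.0476
gripper_force: 34.9
```

Call:
apply_moves(targets=[[0, 0, 0, 0, 0, 0, 0.0791], [0, 0, 0, 0, 0, 0, 0.0791], [0, 0, 0, 0, 0, 0, 0.0791], [0, 0, 0, 0, 0, 0, 0.0791], [0, 0, 0, 0, 0, 0, 0.0791], [0, 0, 0, 0, 0, 0, 0.0791], [0, 0, 0, 0, 0, 0, 0.0791], [0, 0, 0, 0, 0, 0, 0.0791], [0, 0, 0, 0, 0, 0, 0.0791], [0, 0, 0, 0, 0, 0, 0.0791], [0, 0, 0, 0, 0, 0, 0.0791], [0, 0, 0, 0, 0, 0, 0.0791], [0, 0, 0, 0, 0, 0, 0.0791], [0, 0, 0, 0, 0, 0, 0.0791], [0, 0, 0, 0, 0, 0, 0.0791], [0, 0, 0, 0, 0, 0, 0.0791], [0, 0, 0, 0, 0, 0, 0.0791], [0, 0, 0, 0, 0, 0, 0.0791], [0, 0, 0, 0, 0, 0, 0.0791], [0, 0, 0, 0, 0, 0, 0.0791]])

```text
time_s: 7.35
tcp_pos: [0.5577, 0.1202, 0.193]
eef_rot: [-179.9, -0.1, 173.8]
contact_force: [0.5, -0.8, -4.7]
gripper_width: 0.048
gripper_force: 34.9
```

Call:
apply_moves(targets=[[0, -0.0046, -0.0344, 0, 0, 0, 0], [0, -0.0046, -0.0344, 0, 0, 0, 0], [0, -0.0046, -0.0344, 0, 0, 0, 0], [0, -0.0046, -0.0344, 0, 0, 0, 0], [0, -0.0046, -0.0344, 0, 0, 0, 0], [0, -0.0046, -0.0344, 0, 0, 0, 0], [0, -0.0046, -0.0344, 0, 0, 0, 0], [0, -0.0046, -0.0344, 0, 0, 0, 0], [0, -0.0046, -0.0344, 0, 0, 0, 0], [0, -0.0046, -0.0344, 0, 0, 0, 0], [0, 0, 0, 0, 0, 0, 0], [0, 0, 0, 0, 0, 0, 0], [0, 0, 0, 0, 0, 0, 0]])

```text
time_s: 8.43
tcp_pos: [0.5688, -0.2264, 0.1931]
eef_rot: [180.0, -0.1, 174.1]
contact_force: [0.1, 1.6, -5.1]
gripper_width: 0.0478
gripper_force: 34.9
```

```bash
python3 - <<'E'
from m import *
a=grab('scene');s=get_state();print(s['tcp_pos'],s['eef_rot'])
cv2.imwrite('pics/s2.png',cv2.resize(a['frame'][150:400,0:280,::-1],None,fx=2.4,fy=2.4,interpolation=cv2.INTER_CUBIC))
E
```

```text
[ 0.56909417 -0.22588714  0.19349637] [ 1.79972342e+02 -1.07250603e-01  1.74193665e+02]
```

View pics/s2.png

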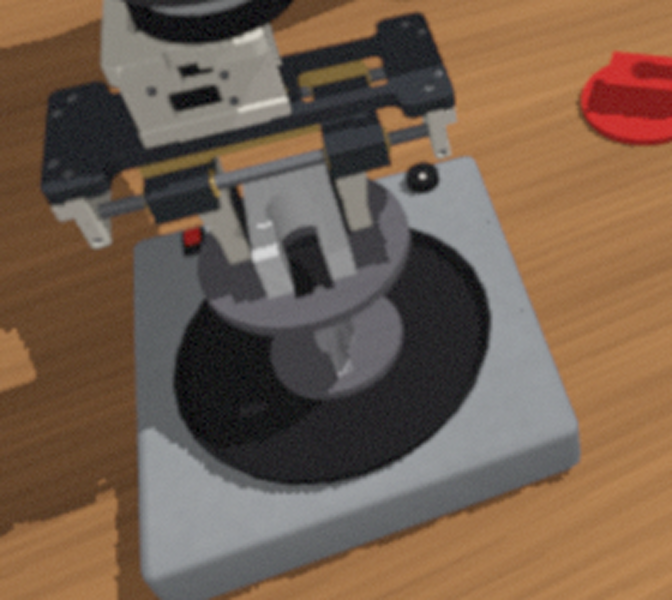

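The picture shows the plate held level over the spindle. Its keyway opens towards crop (315,275), the same way as the key at (340,350), and the pan below is clear. I'll correct by 2 mm and lower it.

Call:
apply_moves(targets=[[0, 0.002, -0.001, 0, 0, 0, 0], [0, 0, 0, 0.01, 0, 0, 0], [0, 0, 0, 0.01, 0, 0, 0], [0, 0, 0, 0.01, 0, 0, 0], [0, 0, 0, 0.008, 0, 0, 0], [0, 0, 0, 0.008, 0, 0, 0], [0, 0, 0, 0.005, 0, 0, 0], [0, 0, 0, 0.004, 0, 0, 0], [0, 0, 0, 0, 0, 0, 0], [0, 0, 0, 0, 0, 0, 0]])

```text
time_s: 9.32
tcp_pos: [0.5678, -0.2273, 0.1395]
eef_rot: [-180.0, -0.0, 174.2]
contact_force: [-0.1, 0.2, -5.2]
gripper_width: 0.0479
gripper_force: 34.9
```

Call:
apply_moves(targets=[[0, 0, 0, 0.004, 0, 0, 0], [0, 0, 0, 0.003, 0, 0, 0], [0, 0, 0, 0.003, 0, 0, 0], [0, 0, 0, 0.003, 0, 0, 0], [0, 0, 0, 0, 0, 0, 0], [0, 0, 0, 0, 0, 0, 0]])

```text
time_s: 9.82
tcp_pos: [0.5676, -0.2272, 0.1263]
eef_rot: [-180.0, -0.0, 174.2]
contact_force: [-0.3, 0.1, -5.6]
gripper_width: 0.0477
gripper_force: 34.9
```

Call:
apply_moves(targets=[[0, 0, 0, 0.003, 0, 0, 0], [0, 0, 0, 0.003, 0, 0, 0], [0, 0, 0, 0.003, 0, 0, 0], [0, 0, 0, 0.003, 0, 0, 0], [0, 0, 0, 0, 0, 0, 0], [0, 0, 0, 0, 0, 0, 0]])

```text
time_s: 10.32
tcp_pos: [0.5675, -0.2272, 0.1142]
eef_rot: [-180.0, -0.0, 174.2]
contact_force: [0.1, 0.1, -4.2]
gripper_width: 0.048
gripper_force: 34.9
```

```bash
python3 - <<'E'
from m import *
a=grab('scene');s=get_state();print(s['tcp_pos'],s['contact_force'],s['moment'])
cv2.imwrite('pics/s3.png',cv2.resize(a['frame'][150:400,0:280,::-1],None,fx=2.4,fy=2.4,interpolation=cv2.INTER_CUBIC))
E
```

```text
[ 0.56769192 -0.22721239  0.11449941] [-0.34214912  0.02212421 -4.88123171] [-0.01683809  0.02385224 -0.00051254]
```

View pics/s3.png

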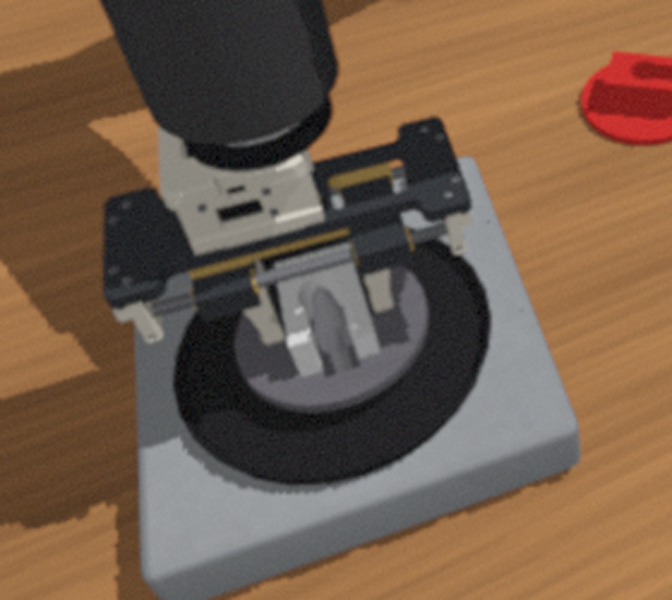

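The shaft stands in the bore at crop (320,310), and the key sits in the keyway at (340,350). There is no contact force. I'll go down 8 mm more.

Call:
apply_moves(targets=[[0, 0, 0, 0.002, 0, 0, 0], [0, 0, 0, 0.002, 0, 0, 0], [0, 0, 0, 0.002, 0, 0, 0], [0, 0, 0, 0.002, 0, 0, 0], [0, 0, 0, 0, 0, 0, 0], [0, 0, 0, 0, 0, 0, 0]])

```text
time_s: 10.87
tcp_pos: [0.5673, -0.2272, 0.1061]
eef_rot: [180.0, -0.1, 174.2]
contact_force: [-0.1, -0.5, -5.8]
gripper_width: 0.0479
gripper_force: 34.9
```

Call:
apply_moves(targets=[[0.7, 0, 0, 0, 0, 0, 0], [0.7, 0, 0, 0, 0, 0, 0], [0.9, 0, 0, 0, 0, 0, 0], [0.9, 0, 0, 0, 0, 0, 0], [0.9, 0, 0, 0, 0, 0, 0], [0.9, 0, 0, 0, 0, 0, 0], [0.9, 0, 0, 0, 0, 0, 0]])

```text
time_s: 11.45
tcp_pos: [0.5678, -0.2272, 0.1067]
eef_rot: [-180.0, 0.0, 174.2]
contact_force: [-0.7, 0.0, 0.2]
gripper_width: 0.0783
gripper_force: 0.0
```

Call:
apply_moves(targets=[[0.9, 0, 0, -0.01, 0, 0, 0], [0.9, 0, 0, -0.02, 0, 0, 0], [0.9, 0, 0, -0.03, 0, 0, 0], [0.9, 0, 0, -0.03, 0, 0, 0], [0.9, 0, 0, -0.03, 0, 0, 0], [0.9, 0.02, 0, -0.03, 0, 0, 0], [0.9, 0.03, 0, 0, 0, 0, 0], [0.9, 0.03, 0, 0, 0, 0, 0], [0.9, 0.03, 0, 0, 0, 0, 0], [0.9, 0, 0, 0, 0, 0, 0]])

```text
time_s: 12.28
tcp_pos: [0.4537, -0.2156, 0.258]
eef_rot: [179.9, 0.1, 174.2]
contact_force: [-0.4, 0.3, -1.0]
gripper_width: 0.0785
gripper_force: 0.0
```

```bash
python3 - <<'E'
from m import *
a=grab('scene');b=grab('top');s=get_state();print(s['tcp_pos'],s['contact_force'])
cv2.imwrite('pics/s4.png',cv2.resize(a['frame'][150:400,0:280,::-1],None,fx=2.4,fy=2.4,interpolation=cv2.INTER_CUBIC))
for n,c in(('scene',a),('top',b)):
    yy,xx=np.mgrid[0:420,0:560];D=depthpt(c,np.c_[xx.ravel(),yy.ravel()]);r=np.hypot(*(D[:,:2]-[.567,-.2275]).T)
    f=c['frame'].reshape(-1,3).astype(int);g=f.mean(1)
    for t in range(-180,180,60):
        an=np.degrees(np.arctan2(D[:,1]+.2275,D[:,0]-.567));k=(r>.046)&(r<.056)&(abs((an-t-30+180)%360-180)<30)&(D[:,2]<.13)
        print(n,t,k.sum(),np.median(D[k,2]).round(4) if k.any() else None)
    k=(r<.04)&(D[:,2]>.1)&(D[:,2]<.125)&(g>110);print('hub',k.sum(),np.median(D[k,2]).round(4) if k.any() else None)
E
```

```text
[ 0.45765675 -0.21614763  0.25822895] [ 0.56555351 -0.48378291  0.124445  ]
scene -180 89 0.0784
scene -120 197 0.0782
scene -60 245 0.0778
scene 0 209 0.0784
scene 60 161 0.0777
scene 120 67 0.0776
hub 990 0.1098
top -180 0 None
top -120 0 None
top -60 61 0.0775
top 0 65 0.0781
top 60 0 None
top 120 0 None
hub 0 None
```

View pics/s4.png

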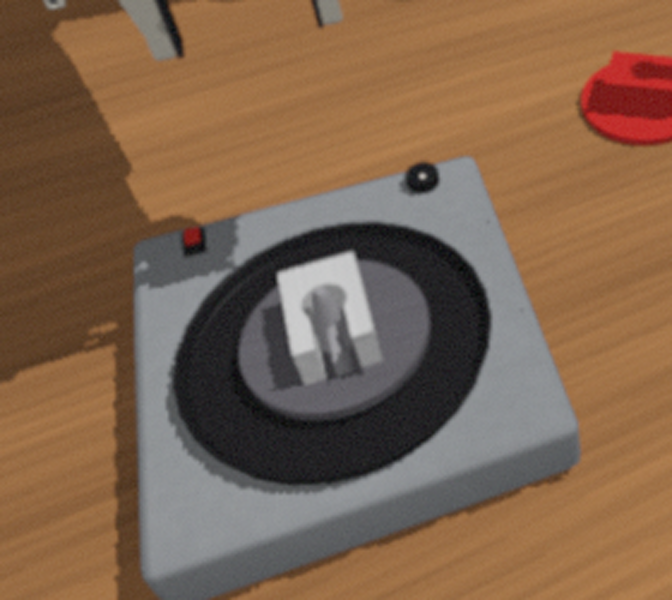

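The plate lies level on the flange: its disc top is at 0.078 all round and its hub top at 0.110. The shaft shows in the bore at crop (325,300) and the key in the keyway at (335,350). The gripper is clear.

```bash
python3 -c "
from plant import close_job;print(close_job())"
```

```text
the job is handed in; nothing more can be done
None
```

The keyed lap plate is fully home and flat on the spindle flange with its keyway on the key, the other lap plates were left alone, and the job was handed in at about 12 s of the 38 s allowed.

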